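# Close up the keyboard parts chest

### The arm

A 6-joint arm with a two-finger parallel gripper is mounted at the origin on the work surface. World frame = base frame: x ahead of the robot, y to its left, z up, the work surface at z = 0. Lengths are in m, angles in rad, forces in N, time in s.
With the tool pointing down it reaches from about 0.35 to 0.925 m from the base axis. Payload 6.4 kg.
Tool frame: the origin (TCP) lies at the very end of the fingers, on their centre line; the grasp point (between the pads) lies env.tcp_to_grasp behind it (env.tcp_to_grasp is the distance from the TCP to the grasp point, in m); z points along the fingers, x is the direction in which the jaws open and shut, and the axes are right-handed (so a half turn about z gives the same grasp; the last joint's range is limited). The gripper opens to 94 mm and grips with 3 to 60 N. Pads are 16 mm wide; open, the fingers measure 119 mm over their backs; the gripper's body (75 mm by 177 mm) begins 78 mm behind the grasp point.
Start: joints at [1.171, 0.245, 1.558, -0, 1.339, -0.174], TCP at [0.146, 0.634, 0.205] pointing down, gripper open.
Joint ranges: [-3.13, 3.13], [-1.02, 2.26], [0.13, 2.54], [-0.95, 4.09], [0.21, 2.88], [-2.74, 2.74]. Speed limits (rad/s): [2.57, 2.57, 3.14, 3.14, 3.14, 3.14].

### API

Orientations are given as a unit quaternion [x, y, z, w].
In Python, from station import env, viewer, close_job gives the robot as it stands.
- The arm moves only by the shell command python3 -m pendant 'ROWS' [OPENING] [FORCE]. ROWS is JSON, a list of rows, each an object of numbers: "tx", "ty", "tz": the shift along the world's x, y, z in cm; "rx", "ry", "rz": the turn, a rotation vector about the world's x, y, z in rad. A call has 1 to 12 rows; each row shifts and turns the commanded pose from where the row before left it; what a row does not reach is not made up. A row lasts 1/8 s, in which the tool goes at most 62.5 mm and 10.7 degrees, less where a joint would pass 70% of its speed; a pose out of reach is approached as far as the arm can. A call with a gripper value outside its range is refused whole. OPENING is the finger opening in cm, from 0 to 9.4, set as the call begins (- or left out, the last holds). The fingers move at their own pace and stop on an object; FORCE is the grip in N (left out, the last holds). Time passes only in rows, so rows that do not move let the fingers close. It gives the time, the measured TCP pose, the force and the opening at its end, in the units of the state.
- env.state(): the state, without advancing time (a new reading comes with each control period).
- viewer.snapshot(name): name is "side" or "top"; returns the picture (400x640x3 uint8, blue, green, red); there is no depth.
- viewer.camera_model(name): a dict with "camera_matrix" (3x3 intrinsics, pixels), "distortion" ([k1, k2, p1, p2, k3] as OpenCV has them; the pictures are not rectified), "rvec" (rotation vector, rad) and "tvec" (3), from world to camera coordinates, as OpenCV has them. Camera axes: x right, y down, z forward; pixel columns grow to the right and rows downward; lengths in m; the calibration is good to about 2 mm. A picture is of the moment at which its call begins. camera_model takes no time and is no camera call.
- close_job(): hands the job in, once; it reports no verdict.
The state is a dict: "time_s": time; "joint_pos": joint angles; "dq": joint speeds; "effort": joint torques, N m; "tool_pos": TCP position; "ee_rot": TCP orientation; "force": force on the tool from outside, world axes, zero at the start; "ft_torque": the same for the moment, N m; "grip_width": finger opening in m.
Only numpy, scipy, OpenCV 4.12 (cv2) and the standard library are available. Lean on these libraries where they do the work, as an engineer would, in place of code of your own. Each camera call takes 0.05 s, during which the arm holds its last target.

### The job

Gently, with the fingertips alone, push both open drawers of the small wooden parts chest fully home, and only then swing its lid down until it lies fully shut, without slamming it. Do not lift or shove the chest along the desk, and leave the tub, the brass bar and the screwdriver where they are.

Things in the scene. Friction and masses are not known exactly. Their poses are not given: they have to be found in the camera images.
- chest: loose wooden parts chest of about 3 kg, standing on the desk: 150 mm deep (its x), 250 mm wide (its y), 85 mm high without the lid. Origin at the centre of its underside; +x points to its back (hinge side), its front with two drawers side by side faces -x, z up. The chest can be turned up to 0.35 rad on the desk. It slides if pushed with more than about 15 N. Above the drawers is an open tray, which the lid covers
- left_drawer (a joint): how far the drawer on the chest's +y side is open, m: 0 fully home against its stop, up to 0.075; it slides out along the chest's -x. Wooden front panel 113 mm wide, from 10 to 58 mm above the desk, its face flush with the chest's front (75 mm before the chest's origin) when home. Slides with 1.5 N of friction and stays where it is left
- left_knob (a point): centre of the flat outer face of the left drawer's brass knob (18 mm across, standing 20 mm out from the panel, 34 mm above the desk, at chest y = +60.5 mm)
- right_drawer (a joint): the same for the drawer on the chest's -y side
- right_knob (a point): the same for the right drawer's knob (chest y = -60.5 mm)
- lid (a joint): angle of the lid, rad: 0 shut, about 1.57 upright, grows as it opens. A wooden panel 158 mm from hinge to free edge, 250 mm wide, 8 mm thick, hinged along the chest's top rear edge. The hinge is stiff (0.3 N m): the lid stays at any angle, does not fall, and must be pushed all the way down, with about 1 to 3 N near its free edge
- lid_edge (a point): middle of the lid's free edge, on its outer face (upper when shut, then 93 mm above the desk); moves with the lid. Along this edge a lip hangs 33 mm down, just before the tops of the drawer panels when shut. Shut, the lid lies hard on the chest's rim
- lid_hinge (a point): middle of the hinge line: chest x = +75 mm, 85 mm above the desk, level with the lid's inner face; the outer face lies 8 mm beyond. The lid turns about the chest's y axis here
- tub: bystander: clear closed tub, 68 mm across, 65 mm high, origin at the centre of its underside, beside the chest on its -y side
- brass_bar: bystander: brass bar 110 x 28 x 14 mm, origin at the centre of its underside, beside the chest on its +y side
- screwdriver: bystander: screwdriver 170 mm long lying beyond the brass bar on the +y side

How it is judged:
By the outcome, as a careful person would: the job done as asked, in the order asked, and still so for the second after the job is handed in, with the robot touching nothing.
It also fails if it takes over 64 s, if anything falls off the work surface, if the arm or the gripper's body presses on something with over 40 N, if the wrist force passes 120 N, or if a joint passes its speed limit or range.

## Working session

There is one attempt and no reset: what is moved stays moved. The work goes in short steps, Python scripts to look and compute and a shell command to move; the robot and the scene stay as the last step left them, time stands still between calls to the robot, and variables do not carry over. Pictures are saved under pics/ and viewed, and the job is handed in when it is done.

```bash
ls; mkdir -p pics
python3 - <<'E'
from station import env, viewer
import cv2
for n in ("side","top"):
    im=viewer.snapshot(n); cv2.imwrite(f"pics/{n}0.png",im)
    print(n,viewer.camera_model(n))
print(env.state(), env.tcp_to_grasp)
E
```

```text
pics
side {'camera_matrix': array([[372.81518212,   0.        , 324.70360482],
       [  0.        , 372.81518212, 199.63910725],
       [  0.        ,   0.        ,   1.        ]]), 'distortion': array([-0.00076499,  0.        ,  0.        ,  0.        ,  0.        ]), 'rvec': array([ 2.32155573, -0.46919811,  0.20807441]), 'tvec': array([-0.50615789,  0.26326215,  0.86330228])}
top {'camera_matrix': array([[504.6573642 ,   0.        , 307.64573762],
       [  0.        , 504.6573642 , 202.04378142],
       [  0.        ,   0.        ,   1.        ]]), 'distortion': array([-0.15580191,  0.        ,  0.        ,  0.        ,  0.        ]), 'rvec': array([ 2.13788636, -2.10819624,  0.19030568]), 'tvec': array([0.07879181, 0.61399734, 1.08985104])}
{'time_s': 0.1, 'joint_pos': array([ 1.17089849e+00,  2.45745379e-01,  1.55887898e+00, -3.46347321e-05,
        1.33872713e+00, -1.74108043e-01]), 'dq': array([ 0.00077343, -0.00208909, -0.00144934,  0.00161852, -0.00198947,
       -0.00013279]), 'effort': array([ 6.54865926e-04, -4.16912162e+01, -3.15526056e+01,  6.87112310e-02,
        3.09561635e-02, -7.24426445e-05]), 'tool_pos': array([0.14531169, 0.63298724, 0.20446189]), 'ee_rot': array([ 7.82261924e-01,  6.22949041e-01, -7.64382903e-04,  4.35176171e-04]), 'force': array([0.02626162, 0.37533678, 0.06011473]), 'ft_torque': array([ 0.0267113 , -0.04712612,  0.04299713]), 'grip_width': 0.09408021218710529} 0.0188
```

View pics/side0.png

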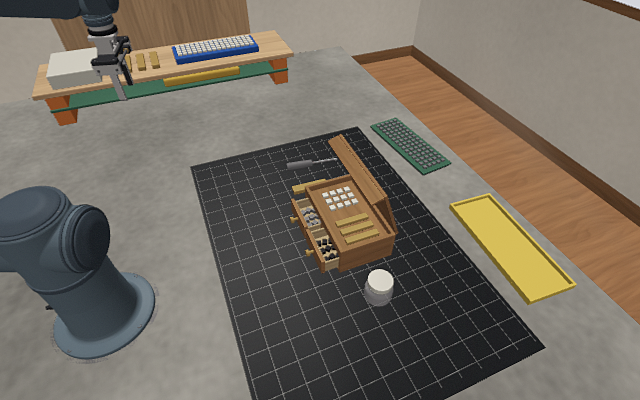

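View pics/top0.png

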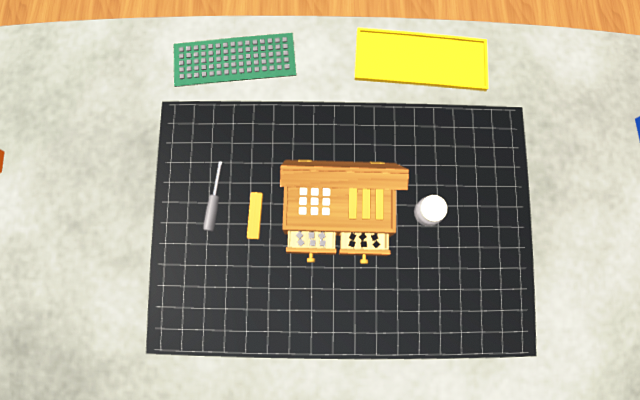

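The side view shows the chest near (345,225) with both drawers open, facing the robot, the lid up and the tub at (379,288). In the top view the chest is at about (340,205), with the knobs near (311,258) and (364,260). I'll enlarge both.

Run:
```python
import cv2
a=cv2.imread("pics/top0.png")[145:275,265:465]; cv2.imwrite("pics/top0z.png",cv2.resize(a,None,fx=4,fy=4,interpolation=cv2.INTER_CUBIC))
a=cv2.imread("pics/side0.png")[125:275,270:420]; cv2.imwrite("pics/side0z.png",cv2.resize(a,None,fx=4,fy=4,interpolation=cv2.INTER_CUBIC))
```

```text
(no output)
```

View pics/top0z.png

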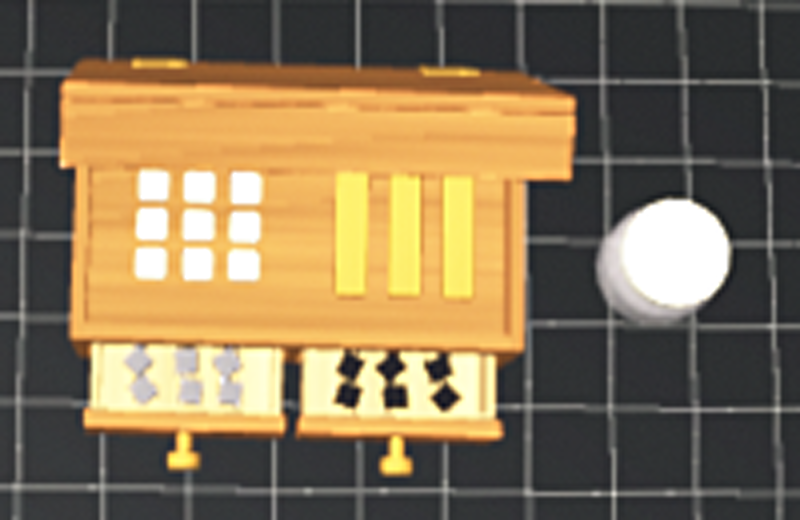

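View pics/side0z.png

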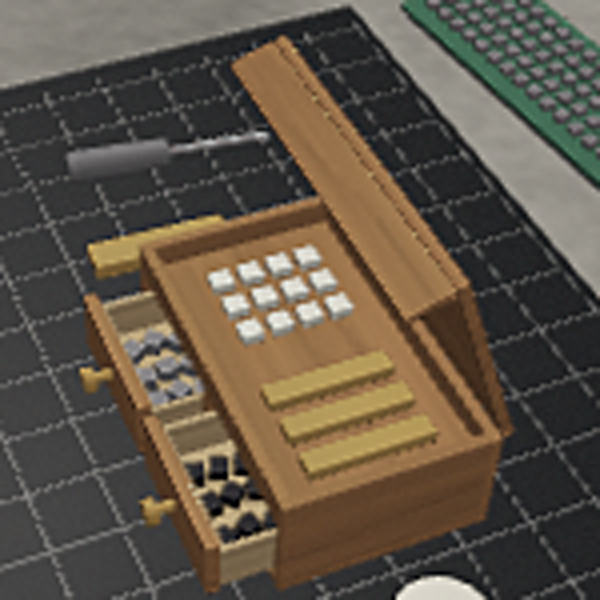

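```bash
cat > fit.py <<'E'
from station import viewer
import numpy as np, cv2
from scipy.optimize import least_squares
CM={n:viewer.camera_model(n) for n in("side","top")}
def proj(n,P):
    c=CM[n]; return cv2.projectPoints(np.array(P,float).reshape(-1,1,3),c['rvec'],c['tvec'],c['camera_matrix'],c['distortion'])[0].reshape(-1,2)
def T(p,P):
    x,y,a=p[:3]; c,s=np.cos(a),np.sin(a); P=np.array(P,float)
    return np.array([x+c*P[0]-s*P[1],y+s*P[0]+c*P[1],P[2]])
def lid(th,r,o,y): # r from hinge toward free edge, o above inner face
    return [0.075-r*np.cos(th)+o*np.sin(th)*1, y, 0.085+r*np.sin(th)+o*np.cos(th)]
E
cat > f0.py <<'E'
from fit import *
for n in CM:
    R=cv2.Rodrigues(CM[n]['rvec'])[0]; print(n,'cam',-R.T@CM[n]['tvec'])
tz=lambda u,v:(265+(u-1.5)/4,145+(v-1.5)/4)
sz=lambda u,v:(270+(u-1.5)/4,125+(v-1.5)/4)
# p: x y yaw dl dr th liplen
obs=[('top',tz(72,338),lambda p:[-.075,.125,.085]),('top',tz(525,352),lambda p:[-.075,-.125,.085]),
('top',tz(184,468),lambda p:[-.095-p[3],.0605,.034]),('top',tz(397,472),lambda p:[-.095-p[4],-.0605,.034]),
('top',tz(62,165),lambda p:lid(p[5],.158,.008-p[6],.125)),('top',tz(575,180),lambda p:lid(p[5],.158,.008-p[6],-.125)),
('top',tz(62,82),lambda p:lid(p[5],.158,.008,.125)),('top',tz(575,98),lambda p:lid(p[5],.158,.008,-.125)),
('side',sz(83,380),lambda p:[-.095-p[3],.0605,.034]),('side',sz(147,512),lambda p:[-.095-p[4],-.0605,.034]),
('side',sz(143,250),lambda p:[-.075,.125,.085]),('side',sz(280,503),lambda p:[-.075,-.125,.085]),
('side',sz(278,587),lambda p:[-.075,-.125,.0]),('side',sz(500,438),lambda p:[.075,-.125,.085]),('side',sz(490,518),lambda p:[.075,-.125,.0]),
('side',sz(235,67),lambda p:lid(p[5],.158,.008-p[6],.125)),('side',sz(413,320),lambda p:lid(p[5],.158,.008-p[6],-.125)),
('side',sz(283,37),lambda p:lid(p[5],.158,.008,.125)),('side',sz(466,288),lambda p:lid(p[5],.158,.008,-.125))]
def res(p):
    return np.concatenate([proj(n,T(p,f(p)))[0]-uv for n,uv,f in obs])
r=least_squares(res,[.6,0,0,.05,.05,1.5,.037],loss='soft_l1')
print(np.round(r.x,4)); print(np.round(r.fun.reshape(-1,2),1)); p=r.x
print('knobs',T(p,[-.095-p[3],.0605,.034]),T(p,[-.095-p[4],-.0605,.034]),'edge',T(p,lid(p[5],.158,.008,0)),'hinge',T(p,[.075,0,.085]))
E
python3 f0.py
```

```text
side cam [ 0.29206082 -0.5836285   0.80303914]
top cam [0.40363576 0.08047302 1.18388278]
[ 0.6208  0.016  -0.0169  0.0466  0.0448  1.2205  0.0385]
[[-0.4 -0.7]
 [-0.1 -0.8]
 [-0.  -0.3]
 [-0.1 -0.6]
 [-0.3 -0.8]
 [-0.8 -0.7]
 [ 0.1  0.2]
 [ 0.4  0.2]
 [-0.2  0.8]
 [-0.5  0.8]
 [-1.  -1.1]
 [ 0.6  2.3]
 [-0.2  1.5]
 [ 0.7  0.6]
 [-1.4  1. ]
 [-1.2 -0.6]
 [-1.7  0.4]
 [-0.3 -0.2]
 [ 0.5 -0.3]]
knobs [0.48017838 0.0788747  0.034     ] [ 0.47997673 -0.04213911  0.034     ] edge [0.64906207 0.01551772 0.23615149] hinge [0.69575905 0.01473013 0.085     ]
```

```bash
python3 -m pendant '[{"tx":2.4,"ty":-4.6,"rz":0.017},{"tx":2.4,"ty":-4.6,"rz":0.017},{"tx":2.4,"ty":-4.6,"rz":0.017},{"tx":2.4,"ty":-4.6,"rz":0.017},{"tx":2.4,"ty":-4.6,"rz":0.017},{"tx":2.4,"ty":-4.6,"rz":0.017},{"tx":2.4,"ty":-4.6,"rz":0.017},{"tx":2.4,"ty":-4.6,"rz":0.017},{"tx":2.4,"ty":-4.6,"rz":0.017},{"tx":2.4,"ty":-4.6,"rz":0.017},{"tx":2.4,"ty":-4.6,"rz":0.017},{"tx":2.4,"ty":-4.6,"rz":0.017}]' 0 10; python3 -m pendant '[{},{}]'
```

```text
$[0]: bad value
$[0]: bad value
```

```bash
python3 -m pendant '[{"tx":2.4,"ty":-4.6,"tz":0,"rx":0,"ry":0,"rz":0.017},{"tx":2.4,"ty":-4.6,"tz":0,"rx":0,"ry":0,"rz":0.017},{"tx":2.4,"ty":-4.6,"tz":0,"rx":0,"ry":0,"rz":0.017},{"tx":2.4,"ty":-4.6,"tz":0,"rx":0,"ry":0,"rz":0.017},{"tx":2.4,"ty":-4.6,"tz":0,"rx":0,"ry":0,"rz":0.017},{"tx":2.4,"ty":-4.6,"tz":0,"rx":0,"ry":0,"rz":0.017},{"tx":2.4,"ty":-4.6,"tz":0,"rx":0,"ry":0,"rz":0.017},{"tx":2.4,"ty":-4.6,"tz":0,"rx":0,"ry":0,"rz":0.017},{"tx":2.4,"ty":-4.6,"tz":0,"rx":0,"ry":0,"rz":0.017},{"tx":2.4,"ty":-4.6,"tz":0,"rx":0,"ry":0,"rz":0.017},{"tx":2.4,"ty":-4.6,"tz":0,"rx":0,"ry":0,"rz":0.017},{"tx":2.4,"ty":-4.6,"tz":0,"rx":0,"ry":0,"rz":0.017}]' 0 10
```

```text
time_s: 1.6
tool_pos: [0.4338, 0.0799, 0.2053]
ee_rot: [0.715, 0.699, 0.0, -0.0]
force: [0.9, 0.5, 0.6]
grip_width: 0.0004
```

```bash
python3 -m pendant '[{"tx":0,"ty":0,"tz":-4,"rx":0,"ry":0,"rz":0},{"tx":0,"ty":0,"tz":-4,"rx":0,"ry":0,"rz":0},{"tx":0,"ty":0,"tz":-4,"rx":0,"ry":0,"rz":0},{"tx":0,"ty":0,"tz":-3,"rx":0,"ry":0,"rz":0},{"tx":0,"ty":0,"tz":-2,"rx":0,"ry":0,"rz":0},{"tx":0,"ty":0,"tz":-1.3,"rx":0,"ry":0,"rz":0},{"tx":0,"ty":0,"tz":0,"rx":0,"ry":0,"rz":0}]'
python3 - <<'E'
from station import viewer
import cv2
for n,(r,c) in dict(side=(90,230),top=(130,230)).items():
    im=viewer.snapshot(n); cv2.imwrite(f"pics/{n}1.png",im); 
    cv2.imwrite(f"pics/{n}1z.png",cv2.resize(im[r:r+190,c:c+250],None,fx=3,fy=3,interpolation=cv2.INTER_CUBIC))
E
```

```text
time_s: 2.48
tool_pos: [0.4328, 0.0816, 0.0217]
ee_rot: [0.715, 0.699, -0.001, -0.001]
force: [0.5, -0.7, -0.2]
grip_width: 0.0003
```

View pics/side1z.png

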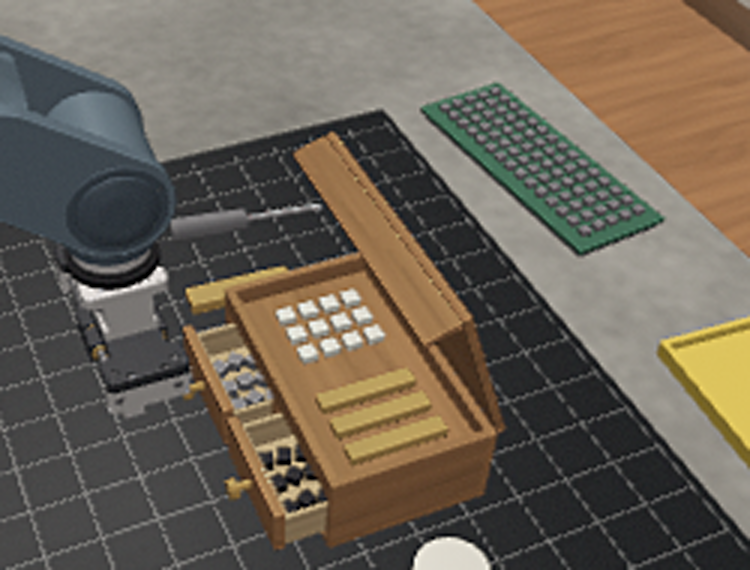

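View pics/top1z.png

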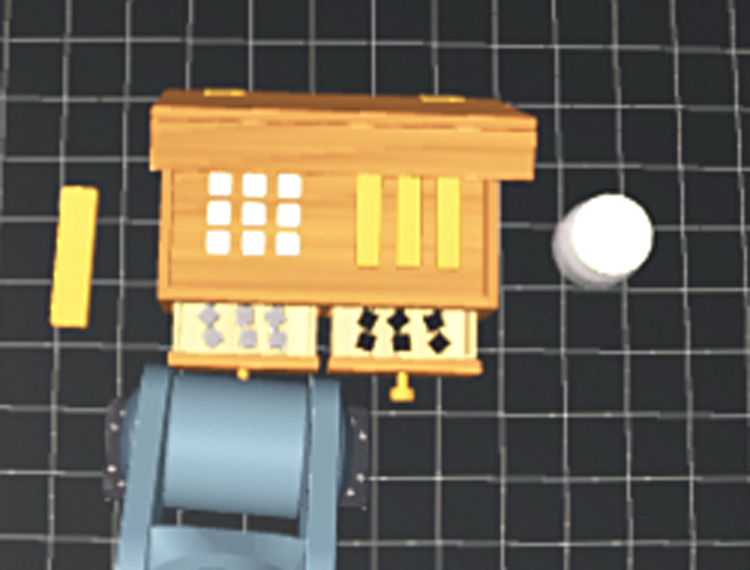

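The fingertips stand squarely in front of the left knob, which is at (245,373) in the top zoom, and nothing has moved. Next I'll check how far forward the wrist housing reaches, its front edge being at (240,368) in the zoom, against the lid lip.

Run:
```python
from fit import *
c=CM['top'];R=cv2.Rodrigues(c['rvec'])[0];C=-R.T@c['tvec']
d=R.T@np.r_[cv2.undistortPoints(np.array([[[310.,252.7]]]),c['camera_matrix'],c['distortion'])[0,0],1]
for z in(.2,.25,.3,.35,.4): print(z,C+d*(z-C[2])/d[2])
```

```text
0.2 [0.48585539 0.08046686 0.2       ]
0.25 [0.48167706 0.08046718 0.25      ]
0.3 [0.47749874 0.08046749 0.3       ]
0.35 [0.47332041 0.0804678  0.35      ]
0.4 [0.46914209 0.08046811 0.4       ]
```

```bash
python3 -m pendant '[{"tx":1.2,"ty":-0.1,"tz":0,"rx":0,"ry":0,"rz":0},{"tx":1.2,"ty":-0.1,"tz":0,"rx":0,"ry":0,"rz":0},{"tx":0.8,"ty":0,"tz":0,"rx":0,"ry":0,"rz":0},{"tx":0.4,"ty":0,"tz":0,"rx":0,"ry":0,"rz":0},{"tx":0.4,"ty":0,"tz":0,"rx":0,"ry":0,"rz":0},{"tx":0.4,"ty":0,"tz":0,"rx":0,"ry":0,"rz":0},{"tx":0.4,"ty":0,"tz":0,"rx":0,"ry":0,"rz":0},{"tx":0.4,"ty":0,"tz":0,"rx":0,"ry":0,"rz":0}]'
python3 -m pendant '[{"tx":0.4,"ty":0,"tz":0,"rx":0,"ry":0,"rz":0},{"tx":0.4,"ty":0,"tz":0,"rx":0,"ry":0,"rz":0},{"tx":0.4,"ty":0,"tz":0,"rx":0,"ry":0,"rz":0},{"tx":0.4,"ty":0,"tz":0,"rx":0,"ry":0,"rz":0},{"tx":0.3,"ty":0,"tz":0,"rx":0,"ry":0,"rz":0}]'
```

```text
time_s: 3.58
tool_pos: [0.4854, 0.0794, 0.0222]
ee_rot: [0.715, 0.699, -0.0, -0.0]
force: [-0.9, -1.2, -0.4]
grip_width: 0.0005
time_s: 4.2
tool_pos: [0.5048, 0.0795, 0.0224]
ee_rot: [0.715, 0.699, -0.0, -0.0]
force: [-2.2, -1.2, -1.1]
grip_width: 0.0003
```

```bash
python3 -m pendant '[{"tx":0.3,"ty":0,"tz":0,"rx":0,"ry":0,"rz":0},{"tx":0.3,"ty":0,"tz":0,"rx":0,"ry":0,"rz":0},{"tx":0.2,"ty":0,"tz":0,"rx":0,"ry":0,"rz":0},{"tx":0.1,"ty":0,"tz":0,"rx":0,"ry":0,"rz":0}]'
for i in 1; do python3 -m pendant '[{"tx":0.1,"ty":0,"tz":0,"rx":0,"ry":0,"rz":0}]'; done
python3 - <<'E'
from station import viewer
import cv2
for n,(r,c) in dict(side=(90,230)).items():
    im=viewer.snapshot(n); cv2.imwrite(f"pics/{n}2.png",im); 
    cv2.imwrite(f"pics/{n}2z.png",cv2.resize(im[r+50:r+190,c+50:c+190],None,fx=4,fy=4,interpolation=cv2.INTER_CUBIC))
E
```

```text
time_s: 4.7
tool_pos: [0.5137, 0.0795, 0.0225]
ee_rot: [0.715, 0.699, 0.0, 0.0]
force: [-1.6, -0.2, -0.5]
grip_width: 0.0006
time_s: 4.82
tool_pos: [0.5146, 0.0795, 0.0225]
ee_rot: [0.715, 0.699, 0.0, 0.0]
force: [-0.2, -0.7, -0.2]
grip_width: 0.0002
```

View pics/side2z.png

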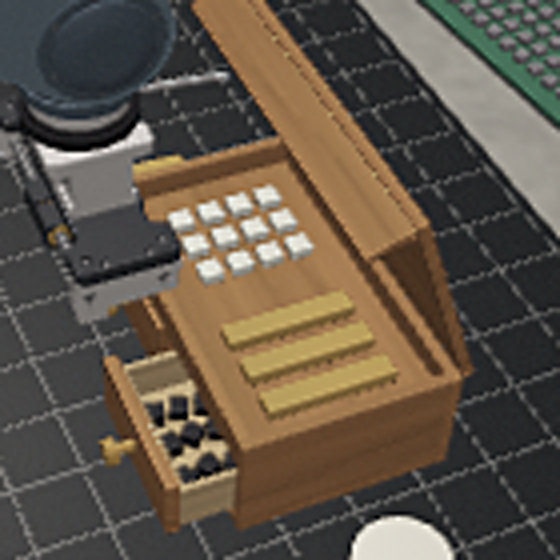

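The left drawer is almost home: its panel near (150,310) is nearly flush with the chest front. I'll go on 1 mm at a time, watching the force.

```bash
python3 -m pendant '[{"tx":0.1,"ty":0,"tz":0,"rx":0,"ry":0,"rz":0}]'|grep -E "pos|force"; python3 -m pendant '[{"tx":0.1,"ty":0,"tz":0,"rx":0,"ry":0,"rz":0}]'|grep -E "pos|force"
```

```text
tool_pos: [0.5156, 0.0795, 0.0225]
force: [-0.8, -2.1, -1.1]
tool_pos: [0.5166, 0.0795, 0.0225]
force: [-2.2, -1.1, -1.0]
```

```bash
python3 -m pendant '[{"tx":0.1,"ty":0,"tz":0,"rx":0,"ry":0,"rz":0}]'|grep -E "pos|force"
```

```text
tool_pos: [0.5169, 0.0795, 0.0225]
force: [-6.4, -2.2, 4.4]
```

```bash
python3 -m pendant '[{"tx":0.04,"ty":0,"tz":0,"rx":0,"ry":0,"rz":0}]'|grep -E "pos|force"; python3 -m pendant '[{"tx":0,"ty":0,"tz":0,"rx":0,"ry":0,"rz":0}]'|grep -E "pos|force"
```

```text
tool_pos: [0.5169, 0.0795, 0.0225]
force: [-7.7, -0.9, 5.4]
tool_pos: [0.5169, 0.0795, 0.0225]
force: [-6.3, -0.9, 5.0]
```

```bash
python3 -m pendant '[{"tx":-1,"ty":0,"tz":0,"rx":0,"ry":0,"rz":0},{"tx":-2.8,"ty":0,"tz":0,"rx":0,"ry":0,"rz":0},{"tx":-2.8,"ty":0,"tz":0,"rx":0,"ry":0,"rz":0},{"tx":0,"ty":-4,"tz":0,"rx":0,"ry":0,"rz":0},{"tx":0,"ty":-4.1,"tz":0,"rx":0,"ry":0,"rz":0},{"tx":0,"ty":-4,"tz":0,"rx":0,"ry":0,"rz":0},{"tx":0,"ty":0,"tz":0,"rx":0,"ry":0,"rz":0}]'
python3 - <<'E'
from station import viewer
import cv2
for n,(r,c) in dict(side=(90,230)).items():
    im=viewer.snapshot(n); cv2.imwrite(f"pics/{n}3.png",im); 
    cv2.imwrite(f"pics/{n}3z.png",cv2.resize(im[r+50:r+190,c+50:c+190],None,fx=4,fy=4,interpolation=cv2.INTER_CUBIC))
E
```

```text
time_s: 6.38
tool_pos: [0.4527, -0.0434, 0.0231]
ee_rot: [0.716, 0.698, 0.001, 0.001]
force: [0.3, 0.9, 0.7]
grip_width: 0.0002
```

View pics/side3z.png

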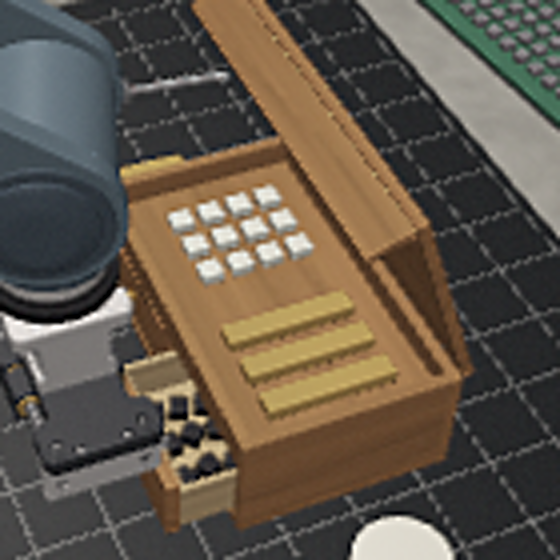

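The chest hasn't moved (its rear right corner is still at (460,375) in the zoom), and the left drawer is shut. The gripper now stands before the right knob.

```bash
python3 -m pendant '[{"tx":1,"ty":0,"tz":0,"rx":0,"ry":0,"rz":0},{"tx":0.4,"ty":0,"tz":0,"rx":0,"ry":0,"rz":0},{"tx":0.4,"ty":0,"tz":0,"rx":0,"ry":0,"rz":0},{"tx":0.4,"ty":0,"tz":0,"rx":0,"ry":0,"rz":0},{"tx":0.4,"ty":0,"tz":0,"rx":0,"ry":0,"rz":0},{"tx":0.4,"ty":0,"tz":0,"rx":0,"ry":0,"rz":0},{"tx":0.4,"ty":0,"tz":0,"rx":0,"ry":0,"rz":0}]'
python3 -m pendant '[{"tx":0.4,"ty":0,"tz":0,"rx":0,"ry":0,"rz":0},{"tx":0.4,"ty":0,"tz":0,"rx":0,"ry":0,"rz":0},{"tx":0.4,"ty":0,"tz":0,"rx":0,"ry":0,"rz":0},{"tx":0.4,"ty":0,"tz":0,"rx":0,"ry":0,"rz":0},{"tx":0.3,"ty":0,"tz":0,"rx":0,"ry":0,"rz":0},{"tx":0.2,"ty":0,"tz":0,"rx":0,"ry":0,"rz":0},{"tx":0.2,"ty":0,"tz":0,"rx":0,"ry":0,"rz":0}]'
```

```text
time_s: 7.3
tool_pos: [0.4858, -0.0413, 0.0222]
ee_rot: [0.715, 0.699, -0.0, -0.0]
force: [-1.8, 1.3, 0.3]
grip_width: 0.0003
time_s: 8.18
tool_pos: [0.5092, -0.0416, 0.0225]
ee_rot: [0.715, 0.699, -0.0, 0.0]
force: [-1.3, -1.8, -1.2]
grip_width: 0.0001
```

```bash
python3 -m pendant '[{"tx":0.2,"ty":0,"tz":0,"rx":0,"ry":0,"rz":0},{"tx":0.1,"ty":0,"tz":0,"rx":0,"ry":0,"rz":0}]'|grep -E "pos|force"; python3 -m pendant '[{"tx":0.1,"ty":0,"tz":0,"rx":0,"ry":0,"rz":0}]'|grep -E "pos|force"
```

```text
tool_pos: [0.5122, -0.0416, 0.0226]
force: [-1.0, -1.3, 0.4]
tool_pos: [0.5131, -0.0416, 0.0226]
force: [-2.3, -1.3, -0.5]
```

```bash
python3 -m pendant '[{"tx":0.1,"ty":0,"tz":0,"rx":0,"ry":0,"rz":0}]'|grep -E "pos|force"
```

```text
tool_pos: [0.5141, -0.0416, 0.0226]
force: [-1.1, -1.9, 0.5]
```

```bash
python3 -m pendant '[{"tx":0.1,"ty":0,"tz":0,"rx":0,"ry":0,"rz":0}]'|grep -E "pos|force"
```

```text
tool_pos: [0.5151, -0.0415, 0.0226]
force: [-2.9, -1.2, 1.5]
```

```bash
python3 -m pendant '[{"tx":0.08,"ty":0,"tz":0,"rx":0,"ry":0,"rz":0}]'|grep -E "pos|force"
```

```text
tool_pos: [0.515, -0.0415, 0.0225]
force: [-6.3, -2.1, 4.7]
```

```bash
python3 -m pendant '[{"tx":0.02,"ty":0,"tz":0,"rx":0,"ry":0,"rz":0},{"tx":0,"ty":0,"tz":0,"rx":0,"ry":0,"rz":0}]'|grep -E "pos|force"
```

```text
tool_pos: [0.515, -0.0414, 0.0225]
force: [-4.6, -1.6, 4.5]
```

Both drawers are at their stops, and the difference in stop x between left and right (2 mm) fits the yaw. Next I back off, rise, and go over the lid to its rear side.

```bash
python3 -m pendant '[{"tx":-1,"ty":0,"tz":0,"rx":0,"ry":0,"rz":0},{"tx":-2.5,"ty":0,"tz":0,"rx":0,"ry":0,"rz":0},{"tx":-2.5,"ty":0,"tz":0,"rx":0,"ry":0,"rz":0},{"tx":0,"ty":1.1,"tz":6,"rx":0,"ry":0,"rz":0},{"tx":0,"ty":1.1,"tz":6,"rx":0,"ry":0,"rz":0},{"tx":0,"ty":1.1,"tz":6,"rx":0,"ry":0,"rz":0},{"tx":0,"ty":1.1,"tz":6,"rx":0,"ry":0,"rz":0},{"tx":0,"ty":1.2,"tz":6,"rx":0,"ry":0,"rz":0},{"tx":0,"ty":0,"tz":1,"rx":0,"ry":0,"rz":0}]'
python3 - <<'E'
from station import viewer
import cv2
for n in("side","top"):
    im=viewer.snapshot(n); cv2.imwrite(f"pics/{n}4.png",im)
    a=im[125:275,270:420] if n=="side" else im[145:275,265:465]
    cv2.imwrite(f"pics/{n}4z.png",cv2.resize(a,None,fx=4,fy=4,interpolation=cv2.INTER_CUBIC))
E
```

```text
time_s: 10.3
tool_pos: [0.4577, 0.015, 0.3377]
ee_rot: [0.714, 0.7, 0.003, 0.004]
force: [-0.6, 0.1, -0.2]
grip_width: 0.0003
```

View pics/side4z.png

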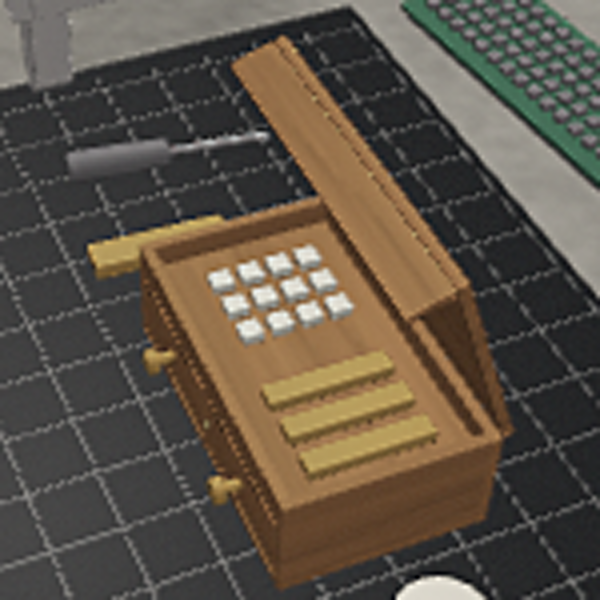

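View pics/top4z.png

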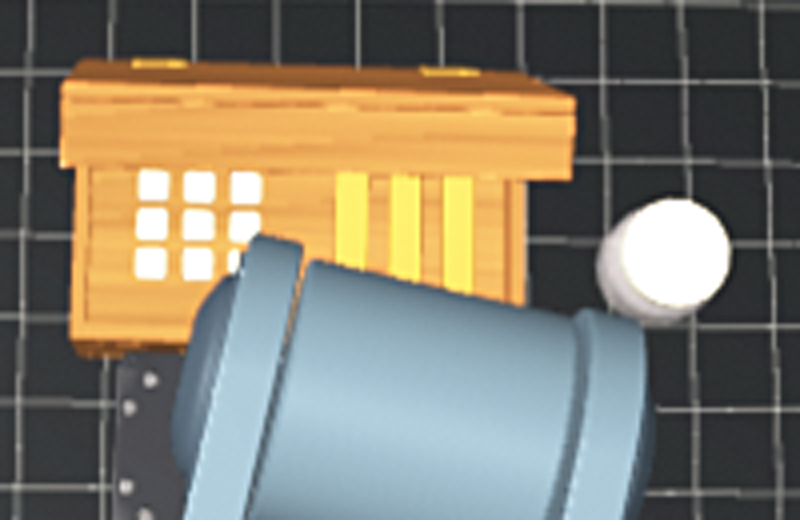

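Both drawers are flush and the chest's corners sit on the same pixels as before. Now forward over the lid.

```bash
python3 -m pendant '[{"tx":4.7,"ty":0,"tz":0,"rx":0,"ry":0,"rz":0},{"tx":4.7,"ty":0,"tz":0,"rx":0,"ry":0,"rz":0},{"tx":4.7,"ty":0,"tz":0,"rx":0,"ry":0,"rz":0},{"tx":4.7,"ty":0,"tz":0,"rx":0,"ry":0,"rz":0},{"tx":4.7,"ty":0,"tz":0,"rx":0,"ry":0,"rz":0},{"tx":0,"ty":0,"tz":0,"rx":0,"ry":0,"rz":0}]'
python3 - <<'E'
from station import viewer
import cv2
for n in("side","top"):
    im=viewer.snapshot(n); cv2.imwrite(f"pics/{n}5.png",im)
    a=im[55:275,220:420]
    cv2.imwrite(f"pics/{n}5z.png",cv2.resize(a,None,fx=2.7,fy=2.7,interpolation=cv2.INTER_CUBIC))
E
```

```text
time_s: 11.15
tool_pos: [0.6915, 0.0141, 0.3261]
ee_rot: [0.715, 0.699, -0.002, -0.003]
force: [-0.6, 0.2, 0.4]
grip_width: 0.0002
```

View pics/side5z.png

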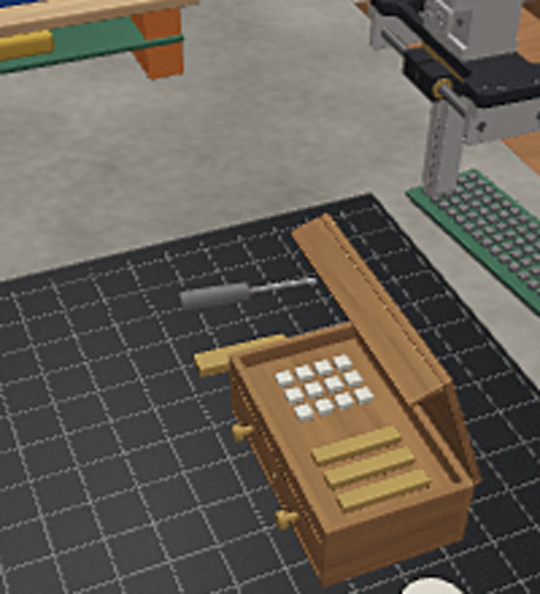

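The fingers hang behind the lid, above the height of its edge and clear of it. Descending.

```bash
python3 -m pendant '[{"tx":0,"ty":0,"tz":-4,"rx":0,"ry":0,"rz":0},{"tx":0,"ty":0,"tz":-4,"rx":0,"ry":0,"rz":0},{"tx":0,"ty":0,"tz":-2.8,"rx":0,"ry":0,"rz":0},{"tx":-0.8,"ty":0,"tz":0,"rx":0,"ry":0,"rz":0},{"tx":-0.8,"ty":0,"tz":0,"rx":0,"ry":0,"rz":0},{"tx":0,"ty":0,"tz":0,"rx":0,"ry":0,"rz":0}]'
python3 - <<'E'
from station import viewer
import cv2
for n in("side",):
    im=viewer.snapshot(n); cv2.imwrite(f"pics/{n}6.png",im)
    a=im[55:275,220:420]
    cv2.imwrite(f"pics/{n}6z.png",cv2.resize(a,None,fx=2.7,fy=2.7,interpolation=cv2.INTER_CUBIC))
E
python3 - <<'E'
import numpy as np
for th in np.r_[1.22,np.arange(1.15,-.05,-.1)]:
    r=.14;o=.008
    print(round(th,2),round((.694-r*np.cos(th)+o*np.sin(th)+.008)*100,2),round((.085+r*np.sin(th)+o*np.cos(th))*100,2))
E
```

```text
time_s: 12.0
tool_pos: [0.6751, 0.0144, 0.227]
ee_rot: [0.715, 0.699, 0.001, 0.001]
force: [0.5, 0.3, 0.9]
grip_width: 0.0007
1.22 66.14 21.92
1.15 65.21 21.61
1.05 63.93 21.04
0.95 62.71 20.35
0.85 61.56 19.55
0.75 60.5 18.63
0.65 59.54 17.61
0.55 58.68 16.5
0.45 57.94 15.31
0.35 57.32 14.05
0.25 56.83 12.74
0.15 56.48 11.38
0.05 56.26 10.0
```

View pics/side6z.png

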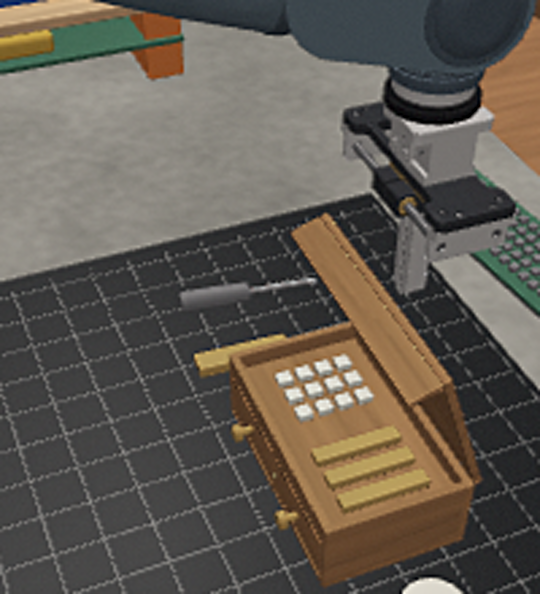

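```bash
python3 -m pendant '[{"tx":-0.4,"ty":0,"tz":-0.3,"rx":0,"ry":0,"rz":0},{"tx":-0.4,"ty":0,"tz":-0.3,"rx":0,"ry":0,"rz":0},{"tx":-0.4,"ty":0,"tz":0,"rx":0,"ry":0,"rz":0},{"tx":-0.4,"ty":0,"tz":-0.1,"rx":0,"ry":0,"rz":0}]'
python3 -m pendant '[{"tx":-0.4,"ty":0,"tz":-0.1,"rx":0,"ry":0,"rz":0},{"tx":-0.4,"ty":0,"tz":-0.2,"rx":0,"ry":0,"rz":0},{"tx":-0.6,"ty":0,"tz":-0.3,"rx":0,"ry":0,"rz":0},{"tx":-0.6,"ty":0,"tz":-0.3,"rx":0,"ry":0,"rz":0}]'
```

```text
time_s: 12.55
tool_pos: [0.6591, 0.0145, 0.2175]
ee_rot: [0.715, 0.699, 0.0, 0.0]
force: [1.8, -0.1, -0.7]
grip_width: 0.0006
time_s: 13.05
tool_pos: [0.6385, 0.0146, 0.2086]
ee_rot: [0.715, 0.699, 0.0, -0.0]
force: [0.9, 0.7, 1.7]
grip_width: 0.0005
```

```bash
python3 -m pendant '[{"tx":-0.57,"ty":0,"tz":-0.26,"rx":0,"ry":0,"rz":0},{"tx":-0.57,"ty":0,"tz":-0.26,"rx":0,"ry":0,"rz":0},{"tx":-0.57,"ty":0,"tz":-0.4,"rx":0,"ry":0,"rz":0},{"tx":-0.57,"ty":0,"tz":-0.4,"rx":0,"ry":0,"rz":0},{"tx":-0.53,"ty":0,"tz":-0.46,"rx":0,"ry":0,"rz":0},{"tx":-0.53,"ty":0,"tz":-0.46,"rx":0,"ry":0,"rz":0}]'
python3 -m pendant '[{"tx":-0.48,"ty":0,"tz":-0.51,"rx":0,"ry":0,"rz":0},{"tx":-0.48,"ty":0,"tz":-0.51,"rx":0,"ry":0,"rz":0},{"tx":-0.43,"ty":0,"tz":-0.55,"rx":0,"ry":0,"rz":0},{"tx":-0.43,"ty":0,"tz":-0.55,"rx":0,"ry":0,"rz":0}]'
python3 - <<'E'
from station import viewer
import cv2
for n in("side",):
    im=viewer.snapshot(n); cv2.imwrite(f"pics/{n}7.png",im)
    a=im[55:275,220:420]
    cv2.imwrite(f"pics/{n}7z.png",cv2.resize(a,None,fx=2.7,fy=2.7,interpolation=cv2.INTER_CUBIC))
E
```

```text
time_s: 13.8
tool_pos: [0.6051, 0.0145, 0.1857]
ee_rot: [0.715, 0.699, -0.0, -0.0]
force: [2.3, 1.1, -0.3]
grip_width: 0.0006
time_s: 14.3
tool_pos: [0.587, 0.0145, 0.1645]
ee_rot: [0.715, 0.699, -0.0, 0.0]
force: [1.7, 0.6, 0.3]
grip_width: 0.0004
```

View pics/side7z.png

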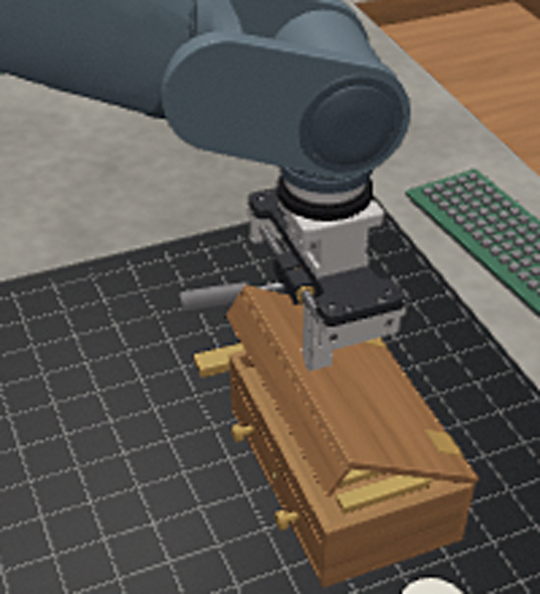

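The lid is about half way down, with the fingertip on its outer face near the middle of its edge (315,360). I continue along the arc.

```bash
python3 -m pendant '[{"tx":-0.37,"ty":0,"tz":-0.6,"rx":0,"ry":0,"rz":0},{"tx":-0.37,"ty":0,"tz":-0.6,"rx":0,"ry":0,"rz":0},{"tx":-0.31,"ty":0,"tz":-0.63,"rx":0,"ry":0,"rz":0},{"tx":-0.31,"ty":0,"tz":-0.63,"rx":0,"ry":0,"rz":0},{"tx":-0.25,"ty":0,"tz":-0.65,"rx":0,"ry":0,"rz":0},{"tx":-0.25,"ty":0,"tz":-0.65,"rx":0,"ry":0,"rz":0},{"tx":-0.12,"ty":0,"tz":-0.45,"rx":0,"ry":0,"rz":0},{"tx":-0.12,"ty":0,"tz":-0.45,"rx":0,"ry":0,"rz":0}]'
python3 -m pendant '[{"tx":-0.11,"ty":0,"tz":-0.45,"rx":0,"ry":0,"rz":0},{"tx":-0.08,"ty":0,"tz":-0.4,"rx":0,"ry":0,"rz":0},{"tx":-0.06,"ty":0,"tz":-0.4,"rx":0,"ry":0,"rz":0},{"tx":-0.04,"ty":0,"tz":-0.3,"rx":0,"ry":0,"rz":0}]'
```

```text
time_s: 15.35
tool_pos: [0.5662, 0.0145, 0.118]
ee_rot: [0.715, 0.699, -0.0, -0.0]
force: [-0.2, -0.3, 0.1]
grip_width: 0.0006
time_s: 15.85
tool_pos: [0.5634, 0.0145, 0.1025]
ee_rot: [0.715, 0.699, -0.0, -0.0]
force: [-0.9, 1.3, 0.6]
grip_width: 0.0004
```

```bash
python3 -m pendant '[{"tx":0,"ty":0,"tz":-0.2,"rx":0,"ry":0,"rz":0},{"tx":0,"ty":0,"tz":-0.2,"rx":0,"ry":0,"rz":0}]'|grep -E "pos|force"; python3 -m pendant '[{"tx":0,"ty":0,"tz":-0.15,"rx":0,"ry":0,"rz":0}]'|grep -E "pos|force"; python3 -m pendant '[{"tx":0,"ty":0,"tz":-0.1,"rx":0,"ry":0,"rz":0}]'|grep -E "pos|force"
```

```text
tool_pos: [0.5632, 0.0145, 0.0985]
force: [-1.3, -0.2, 0.7]
tool_pos: [0.5632, 0.0145, 0.097]
force: [-0.5, -0.7, 0.2]
tool_pos: [0.5633, 0.0145, 0.0961]
force: [-1.5, -0.1, 0.7]
```

```bash
python3 -m pendant '[{"tx":0,"ty":0,"tz":-0.1,"rx":0,"ry":0,"rz":0}]'|grep -E "pos|force"
```

```text
tool_pos: [0.5634, 0.0145, 0.0952]
force: [-0.2, -1.0, 0.6]
```

```bash
python3 -m pendant '[{"tx":0,"ty":0,"tz":-0.1,"rx":0,"ry":0,"rz":0}]'|grep -E "pos|force"
```

```text
tool_pos: [0.5634, 0.0145, 0.0942]
force: [-1.1, -0.1, 1.1]
```

```bash
python3 -m pendant '[{"tx":0,"ty":0,"tz":-0.1,"rx":0,"ry":0,"rz":0}]'|grep -E "pos|force"
```

```text
tool_pos: [0.5634, 0.0145, 0.0932]
force: [-2.0, -0.3, 4.1]
```

```bash
python3 -m pendant '[{"tx":0,"ty":0,"tz":-0.06,"rx":0,"ry":0,"rz":0}]'|grep -E "pos|force"
```

```text
tool_pos: [0.5635, 0.0145, 0.0932]
force: [-3.6, 0.4, 6.7]
```

```bash
python3 -m pendant '[{"tx":0,"ty":0,"tz":-0.05,"rx":0,"ry":0,"rz":0},{"tx":0,"ty":0,"tz":0,"rx":0,"ry":0,"rz":0}]'|grep -E "pos|force"
```

```text
tool_pos: [0.5635, 0.0145, 0.0932]
force: [-3.8, 0.4, 8.6]
```

The lid is hard on the rim: z has held at 93.2 mm while the force rose. I lift straight off, back away and check.

```bash
python3 -m pendant '[{"tx":0,"ty":0,"tz":0.3,"rx":0,"ry":0,"rz":0},{"tx":0,"ty":0,"tz":2,"rx":0,"ry":0,"rz":0},{"tx":0,"ty":0,"tz":5,"rx":0,"ry":0,"rz":0},{"tx":-3,"ty":0,"tz":5,"rx":0,"ry":0,"rz":0},{"tx":-5,"ty":0,"tz":4,"rx":0,"ry":0,"rz":0},{"tx":-5,"ty":0,"tz":2,"rx":0,"ry":0,"rz":0},{"tx":-4,"ty":0,"tz":0,"rx":0,"ry":0,"rz":0},{"tx":0,"ty":0,"tz":0,"rx":0,"ry":0,"rz":0}]'
python3 - <<'E'
from station import viewer
import cv2
for n in("side","top"):
    im=viewer.snapshot(n); cv2.imwrite(f"pics/{n}8.png",im)
    a=im[125:275,270:420] if n=="side" else im[145:275,200:400]
    cv2.imwrite(f"pics/{n}8z.png",cv2.resize(a,None,fx=4,fy=4,interpolation=cv2.INTER_CUBIC))
from fit import *
p=[.6195,.016,-.0169]
P={'knobL':[-.095,.0605,.034],'knobR':[-.095,-.0605,.034],'lidL':[-.083,.125,.093],'lidR':[-.083,-.125,.093],'hingR':[.075,-.125,.093],'lipR':[-.083,-.125,.0545]}
for k,v in P.items():
    q=proj('side',T(p,v))[0]; print(k,np.round((q-[270,125])*4+1.5))
E
```

```text
time_s: 18.1
tool_pos: [0.3937, 0.0146, 0.2758]
ee_rot: [0.715, 0.699, 0.001, 0.002]
force: [0.4, -0.6, 0.5]
grip_width: 0.0007
knobL [144. 365.]
knobR [209. 495.]
lidL [126. 240.]
lidR [269. 509.]
hingR [503. 433.]
lipR [267. 547.]
```

View pics/side8z.png

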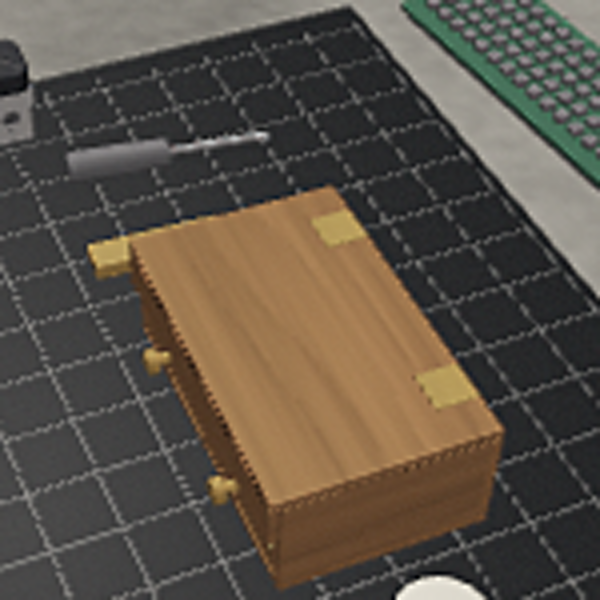

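View pics/top8.png

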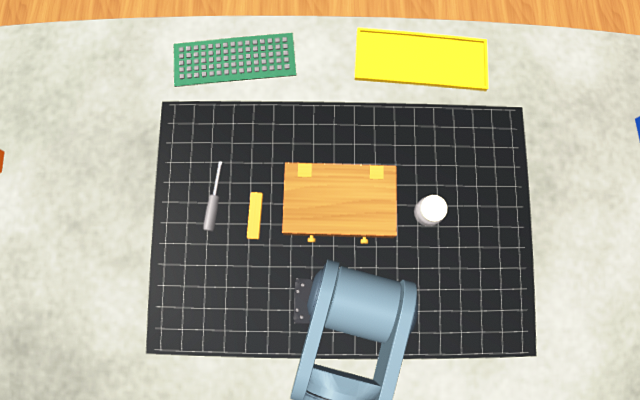

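The lid lies flat: its front corners are within a few zoomed pixels of the predicted shut position and no gap shows. The knobs sit at the same pixels as when the drawers were home, and the bystanders haven't moved. Handing in.

Run:
```python
from station import close_job
print(close_job())
```

```text
the job is handed in; nothing more can be done
None
```

I pushed both drawers home with the closed fingertips on their knobs, left then right. Only then did I guide the lid down along its arc, and I handed the job in at about 18 s of the 64 s allowed.

- **Drawers:** Each one stopped moving while the push rose to about 6–8 N, well under the roughly 15 N that slides the chest. In the pictures both fronts are flush, and the knobs were in the same place before and after the lid closed.
- **Lid:** The last few millimetres went down in small steps. The fingertip then held at 93.2 mm above the desk (93 mm expected when shut) while the force rose to about 9 N. The last pictures show the lid flat with no gap.
- **Rest of the scene:** By eye, the chest, tub, brass bar and screwdriver are where they were at the start. The robot is clear of everything.
- **Odd readings:** My first two move commands were refused for a bad format before anything moved. The force reading wandered by 1–2 N, so I could not tell the small sliding forces apart, only the stops.

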